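Clamp two flat-sided bottles in the bench shaker

ROBOT

A 7-joint arm with a two-finger parallel gripper is mounted at the origin on the work surface. World frame = base frame: x ahead of the robot, y to its left, z up, the work surface at z = 0. Lengths are in m, angles in rad, forces in N, time in s.
With the tool pointing down it reaches from about 0.425 to 0.925 m from the base axis. Payload 6.8 kg.
Tool frame: the origin (TCP) lies on the centre line of the jaws, within the pads' length; the fingertips stand 11 mm ahead of it and the grasp point (between the pads) lies 8 mm behind it; z points along the fingers, y is the direction in which the jaws open and shut (so a half turn about z gives the same grasp; the last joint's range is limited). The gripper opens to 85 mm and grips with 20 to 120 N. Pads are 22 mm wide; open, the fingers measure 114 mm over their backs; the gripper's body (76 mm by 85 mm) begins 54 mm behind the grasp point. The pads swing forward as they close: fully open they stand 13 mm farther back than shut.
Start: joints at [1.087, 0.477, 0.022, 1.555, -0.011, 1.109, -0.083], TCP at [0.248, -0.628, 0.242] pointing down, gripper open.
Joint ranges: [-2.96, 2.96], [-0.34, 2.1], [-1.41, 1.46], [0.24, 2.44], [-1.37, 4.51], [0.17, 1.92], [-2.96, 2.96]. Speed limits (rad/s): [2.39, 2.39, 3.14, 3.14, 3.14, 3.14, 3.14].

INTERFACE

Orientations are given as a rotation vector (axis times angle).
In Python, from bench import r gives the robot as it stands.
- The arm moves only by the tool send_rows, never from a script. Its argument "deltas" is a list of rows, each a list of 7 numbers: the opening, from 0 (shut) to 1 (fully open), then the shift along the tool's x, y, z as a fraction of full scale, then the turn, a rotation vector about the tool's x, y, z as a fraction of full scale. In form: [[hand, x, y, z, ax, ay, az], ...]. A call has 1 to 20 rows; each row is the pose to reach, as a shift and turn from the pose commanded when the call began, along the tool's axes at that moment, turning the shorter way round; what a row does not reach only later rows make up. Full scale, the value 1, is 150 mm for a shift and 180 degrees for a turn. A row lasts 1/12 s, in which the tool goes at most 41.7 mm and 7.16 degrees, less where a joint would pass 70% of its speed; a pose out of reach is approached as far as the arm can. A call with a number of a shift or a turn outside -1 to 1 is refused whole. A call with a gripper value outside its range is refused whole. The fingers move at their own pace and stop on an object; "squeeze" is the grip in N (left out, the last holds). Time passes only in rows, so rows that repeat a pose let the fingers close. It gives the time, the measured TCP pose, the force and the opening at its end, in the units of the state.
- r.get_obs(): the state, without advancing time (a new reading comes with each control period).
- r.grab_frame(name): name is "scene" or "top" or "wrist"; returns a dict with "pixels" (480x640x3 uint8, red, green, blue), "camera_matrix" (3x3 intrinsics, pixels), "rvec" (rotation vector, rad) and "tvec" (3), from world to camera coordinates, as OpenCV has them. Camera axes: x right, y down, z forward; pixel columns grow to the right and rows downward; lengths in m; the calibration is good to about 2 mm. A picture is of the moment at which its call begins. There is no depth.
- r.hand_in(): hands the job in, once; it reports no verdict.
The state is a dict: "clock": time; "joints": joint angles; "qvel": joint speeds; "tau": joint torques, N m; "tcp_pos": TCP position; "orientation": TCP orientation; "contact_force": force on the tool from outside, world axes, zero at the start; "moment": the same for the moment, N m; "grip_width": finger opening in m.
Only numpy, scipy, OpenCV 4.12 (cv2) and the standard library are available. Lean on these libraries where they do the work, as an engineer would, in place of code of your own. Each camera call takes 0.05 s, during which the arm holds its last target. There are 200 camera calls.

TASK

Load the two green-capped containers, the square bottle and the hexagonal jar, into the bench shaker: draw the blue jaw back by its orange handle to make room, stand them upright side by side on its platform between the two blue jaws, neither one reaching past the jaws' ends, each turned so that a pair of its flat sides lies flat against the jaws. Then slide the jaw shut until it holds them both snugly against the fixed jaw, and let go. Do not knock over or shift anything else that stands on the bench.

Things in the scene. Friction and masses are not known exactly. Their poses are not given: they have to be found in the camera images.
- shaker: bench shaker fixed to the bench: white base 280 x 260 mm (its x, y), aluminium platform 270 x 250 mm, its top 65 mm above the bench. Two blue jaw bars on it run along the shaker's y. Origin: centre of the base's underside, on the bench; z up; x points from the sliding jaw (robot's side) to the fixed jaw. Turned up to 0.32 rad either way on the bench
- channel (a point): middle of the channel between the open jaws, on the platform's top: x = +40 mm, y = 0 in the shaker's frame. The channel is 73 mm wide (shaker's x) when fully open, empty at first, without end stops. The jaws are 190 mm long (y), 12 mm thick, tops 42 mm above the platform; the fixed jaw's face is 36.5 mm to the +x side of this point. Axes as the shaker's
- jaw (a joint): travel in m of the sliding blue jaw towards the fixed one (shaker's +x): 0 = fully open (channel 73 mm), at most 0.050 (23 mm). Closing, it meets 64 mm wide parts that stand against the fixed jaw at about 0.009. Starts part shut, at 0.014 to 0.045 (too narrow for the parts). Friction of about 3 N, no spring: it stays where it is left
- jaw_handle (a point): middle of the top of the sliding jaw's orange handle, an upright tab 10 mm thick (shaker's x), 60 mm wide (y), from 4 to 59 mm above the platform, centred at x = -80 mm in the shaker's frame with the jaw open. A low bar (14 mm high) joins it to the jaw. 50 mm or more of bare platform on its robot's side, 66 mm clear between it and the jaw. Push or pinch it to move the jaw
- square_bottle: white square plastic bottle with a GREEN cap: body 64 x 64 mm, 100 mm high, then a short neck 34 mm in diameter and a round ribbed cap 40 mm in diameter from 112 to 142 mm above its underside. 0.14 to 0.28 kg. Origin: centre of its underside; z up, x and y square to its flat sides
- hex_jar: white hexagonal plastic jar with a GREEN cap: body 64 mm across flats (74 mm across corners), 100 mm high, same neck and cap as the square bottle: cap 40 mm in diameter from 112 to 142 mm above its underside. 0.14 to 0.28 kg. Origin: centre of its underside; z up, x square to one pair of flat sides (the other pairs lie 60 and 120 degrees from it)
- blue_bottle: bystander: a white square bottle like square_bottle (64 x 64 mm, 142 mm high) but with a BLUE cap. Stays where it is. Origin: centre of its underside, z up
- amber_bottle: bystander: tall round amber glass bottle with a white cap, 68 mm diameter, 220 mm high; stays where it is. Origin: centre of its underside, z up
- cylinder: bystander: tall clear-glass measuring cylinder, 250 mm high, tube 38 mm in diameter (46 mm rim), round foot 72 mm in diameter and about 20 mm high; stays where it is. Origin: centre of its underside, z up
- flask: bystander: clear glass conical flask, 124 mm high, 82 mm in diameter at the foot, narrowing to a 32 mm neck (40 mm rim) from 85 mm up; stays where it is. Origin: centre of its underside, z up
- beaker: bystander: white round open beaker, 72 mm in diameter at the rim, 90 mm high; stays where it is. Origin: centre of its underside, z up
Things that resemble listed ones, but are neither listed nor needed, are in the scene too. What is shaped like the square_bottle but turquoise is not meant.

How it is judged:
On the way, in this order (a step that is already met when the one before it is completed fails the run):
1. the sliding jaw is drawn back far enough for the parts to go in (value of joint jaw below 0.0085 m), for 0.1 s.
2. both green-capped containers stand upright on the platform between the jaws (x of square_bottle in the frame of shaker between 0.03 and 0.052 m and y of square_bottle in the frame of shaker between -0.066 and 0.066 m and z of square_bottle in the frame of shaker between 0.06 and 0.069 m and angle between each of square_bottle, hex_jar's own z axis and vertical below 0.06 rad and x of hex_jar in the frame of shaker between 0.03 and 0.052 m and y of hex_jar in the frame of shaker between -0.066 and 0.066 m and z of hex_jar in the frame of shaker between 0.06 and 0.069 m), for 0.2 s.
At the end, for the whole second after the job is handed in: The square bottle and the hex jar stand upright (within 0.06 rad) and at rest on the shaker's platform between the jaws, their centres within 66 mm of the jaws' middle, each with a pair of flats square to the jaws within 0.05 rad, and the sliding jaw is closed up to them (joint jaw above 0.0072 m) (all of step 2 and (angle between the x axis of square_bottle and the x axis of shaker, either way round below 0.05 rad or angle between the y axis of square_bottle and the x axis of shaker, either way round below 0.05 rad) and (angle between the x axis of hex_jar and the x axis of shaker, either way round below 0.05 rad or angle between the x axis of hex_jar and the x axis of shaker, either way round between 0.9972 and 1.0972 rad) and value of joint jaw above 0.0072 m and linear speed of each of square_bottle, hex_jar below 0.02 m/s and angular speed of each of square_bottle, hex_jar below 0.15 rad/s); the robot touches nothing.
It fails at once if the blue-capped bottle is shifted by more than 25 mm or tipped (distance of blue_bottle from where it was at the start of the episode above 0.025 m or angle between blue_bottle's own z axis and vertical above 0.35 rad).
It fails at once if the amber bottle is shifted by more than 25 mm or tipped (distance of amber_bottle from where it was at the start of the episode above 0.025 m or angle between amber_bottle's own z axis and vertical above 0.35 rad).
It fails at once if the glass measuring cylinder is shifted by more than 25 mm or tipped (distance of cylinder from where it was at the start of the episode above 0.025 m or angle between cylinder's own z axis and vertical above 0.35 rad).
It fails at once if the conical flask is shifted by more than 25 mm or tipped (distance of flask from where it was at the start of the episode above 0.025 m or angle between flask's own z axis and vertical above 0.35 rad).
It fails at once if the beaker is shifted by more than 25 mm or tipped (distance of beaker from where it was at the start of the episode above 0.025 m or angle between beaker's own z axis and vertical above 0.35 rad).
It also fails if it takes over 72 s, if anything falls off the work surface, if the arm or the gripper's body presses on something with over 40 N, if the wrist force passes 120 N, or if a joint passes its speed limit or range.

## Working session

There is one attempt and no reset: what is moved stays moved. The work goes in short steps, Python scripts to look and compute and a tool call to move; the robot and the scene stay as the last step left them, time stands still between calls to the robot, and variables do not carry over. Pictures are saved under pics/ and viewed, about 8 in all and at most 12, crops included, and the job is handed in when it is done.

Besides the shell and the picture viewer there is one more tool, called after "Call:" by a JSON object that holds its "method" and its "body". send_rows: Moves the arm, as the interface text tells. Shift numbers are shares of 150 mm and turn numbers shares of 180 degrees, none past 1 either way. Its arguments: {"type":"object","properties":{"deltas":{"type":"array","items":{"type":"array","items":{"type":"number"}}},"squeeze":{"type":"number"}},"required":["deltas"]}

```bash
mkdir -p pics; ls; cat > h.py <<'E'
import numpy as np,cv2
from bench import r
def grab(n):
    f=r.grab_frame(n); R=cv2.Rodrigues(np.array(f["rvec"],float))[0]
    return f["pixels"],np.array(f["camera_matrix"],float),R,np.array(f["tvec"],float).ravel()
def ray(c,uv):
    _,K,R,t=c; return -R.T@t, R.T@np.linalg.inv(K)@np.array([uv[0],uv[1],1.])
def onz(c,uv,z):
    o,d=ray(c,uv); return (o+d*(z-o[2])/d[2])
def proj(c,p):
    _,K,R,t=c; q=K@(R@np.array(p,float)+t); return q[:2]/q[2]
def save(n,im,s=1): cv2.imwrite("pics/"+n+".png",cv2.resize(im[:,:,::-1],None,fx=s,fy=s,interpolation=cv2.INTER_CUBIC))
E
python3 - <<'E'
from h import *
o=r.get_obs();print(o)
for n in("top","scene"):
    c=grab(n);save(n+"0",c[0],1.25);np.savez(n+"0",*c);print(n,c[1],-c[2].T@c[3],c[2][2])
E
```

```text
pics
{'clock': 0.0, 'joints': array([ 1.08687972,  0.47776897,  0.02233601,  1.55644455, -0.01148349,
        1.10925585, -0.08310466]), 'qvel': array([ 0.00101582, -0.00044642, -0.00159842,  0.00145409, -0.0005892 ,
        0.00222551, -0.00046795]), 'tau': array([ 5.37182914e-04, -5.96449757e+01,  1.60799693e+00, -2.81195498e+01,
        1.24821975e-02,  9.21332510e-03, -4.86734834e-06]), 'tcp_pos': array([ 0.24753036, -0.62738075,  0.24134939]), 'orientation': array([-3.08462740e+00, -5.86591230e-01,  7.29564994e-04]), 'contact_force': array([-0.79995596,  0.25574353, -0.79965481]), 'moment': array([ 0.03329176, -0.0121978 , -0.00383318]), 'grip_width': 0.08576386033112657}
top [[450.25393547   0.         318.2307458 ]
 [  0.         450.25393547 239.02175626]
 [  0.           0.           1.        ]] [ 0.38894202 -0.07828455  0.97831451] [ 0.09994796  0.00957636 -0.99494658]
scene [[587.07813147   0.         320.82388095]
 [  0.         587.07813147 245.82500608]
 [  0.           0.           1.        ]] [ 0.88510842 -0.42193695  0.90765574] [-0.40970348  0.36561381 -0.83574494]
```

View pics/top0.png

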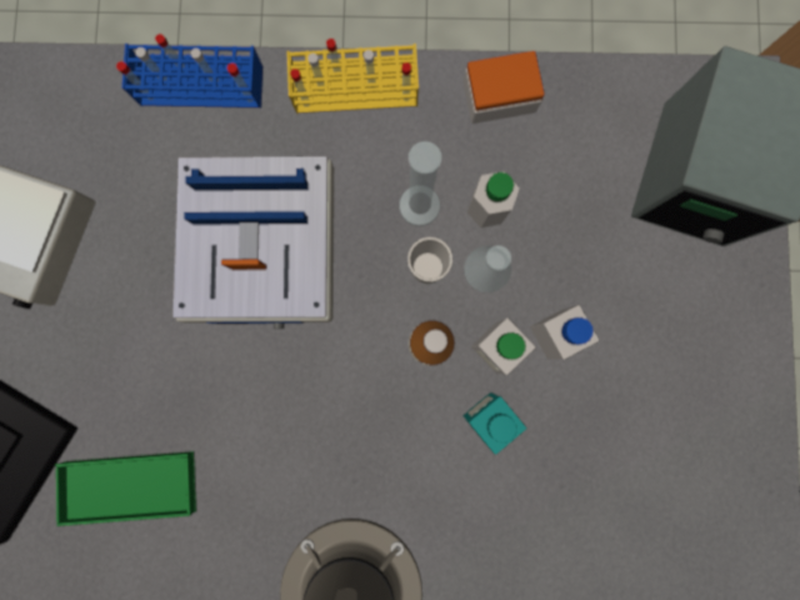

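View pics/scene0.png

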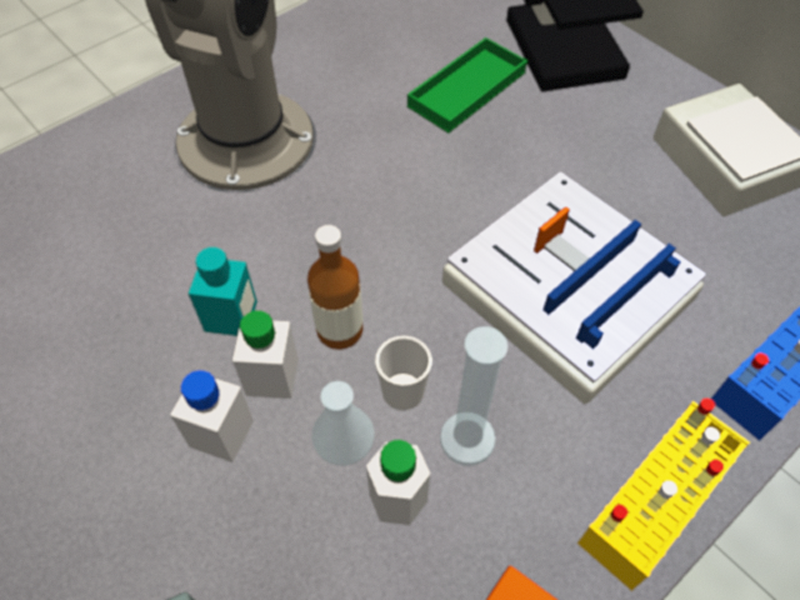

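Both views: the square bottle's green cap is at top (511,345) and scene (257,328). The hex jar's green cap is at top (500,187) and scene (397,460). Lookalikes are the blue cap at top (577,331), the turquoise bottle at top (500,425) and the green tray at top (125,488). By the description, I choose the white bodies with green caps. Next I measure.

```bash
cat >> h.py <<'E'
def hsv(c): return cv2.cvtColor(c[0],cv2.COLOR_RGB2HSV)
def blobs(c,h0,h1,s0=100,v0=40,amin=40):
    m=cv2.inRange(hsv(c),(h0,s0,v0),(h1,255,255))
    n,l,st,ce=cv2.connectedComponentsWithStats(m)
    return [(st[i,4],ce[i],l==i) for i in range(1,n) if st[i,4]>=amin]
def load(n):
    f=np.load(n+".npz"); return [f["arr_%d"%i] for i in range(4)]
E
python3 - <<'E'
from h import *
np.set_printoptions(precision=4,suppress=True)
T,S=load("top0"),load("scene0")
for n,c in(("top",T),("scene",S)):
  for nm,h0,h1 in(("green",50,75),("turq",80,95),("blue",103,125),("orange",4,14)):
    for a,ce,m in blobs(c,h0,h1):
        rc=cv2.minAreaRect(np.argwhere(m)[:,::-1].astype(np.float32))
        z={"green":.135,"turq":.135,"blue":.107 ,"orange":.1}[nm]
        print(n,nm,a,ce,"xyz",onz(c,ce,z),np.round(rc[2],1),np.round(rc[1]))
for nm,z,uv in(("corners",.065,[(178,158),(330,157),(328,321),(174,318)]),):
    P=[onz(T,np.array(u)/1.25,z) for u in uv];print(np.array(P))
for nm,z,u in(("cyltop",.25,(425,158)),("cylfoot",.0,(419,206)),("flasktop",.124,(498,258)),("flaskfoot",.01,(484,272)),("beaker",.09,(430,258)),("ambercap",.22,(435,341)),("bluecap",.142,(578,331)),("base",.05,(350,590))):
    print(nm,onz(T,np.array(u)/1.25,z))
# cap crops
for k,u,s in(("sq",(511,345),"a"),("hex",(500,187),"b")):
    x,y=int(u[0]/1.25),int(u[1]/1.25)
    im=T[0][y-40:y+40,x-50:x+50]
    globals()[s]=im
save("caps",np.hstack([a,b]),4)
E
```

```text
top green 352 [399.4119 148.8778] xyz [ 0.6509 -0.2219  0.135 ] 90.0 [21. 19.]
top green 237 [567.0675 166.7848] xyz [ 0.6225 -0.5411  0.135 ] 16.9 [43.  7.]
top green 341 [408.349  276.4252] xyz [ 0.4073 -0.2397  0.135 ] 90.0 [19. 21.]
top green 5555 [ 99.8063 390.7354] xyz [0.1863 0.3225 0.135 ] 85.6 [ 50. 113.]
top turq 1201 [396.7352 338.975 ] xyz [ 0.2922 -0.2187  0.135 ] 50.9 [40. 33.]
top blue 4563 [154.9546  62.3425] xyz [0.8296 0.2698 0.107 ] 1.1 [111.  49.]
top blue 954 [197.7044 145.1719] xyz [0.6589 0.1743 0.107 ] 90.0 [15. 95.]
top blue 735 [196.7156 173.5088] xyz [0.6014 0.1734 0.107 ] 90.0 [ 8. 96.]
top blue 398 [461.7638 264.4045] xyz [ 0.4334 -0.3479  0.107 ] 90.0 [19. 23.]
top orange 425 [629.7059  37.3576] xyz [ 0.9051 -0.6964  0.1   ] 90.0 [35. 29.]
top orange 2231 [403.9937  63.8288] xyz [ 0.8397 -0.2363  0.1   ] 80.0 [40. 57.]
top orange 228 [194.6184 210.7237] xyz [0.528  0.1758 0.1   ] 0.0 [35.  7.]
top orange 631 [343.5024 274.4786] xyz [ 0.409  -0.1205  0.1   ] 45.0 [34. 34.]
scene green 3649 [372.8939  67.1258] xyz [0.258  0.2716 0.135 ] 52.0 [44. 98.]
scen
[... 551 characters left out ...]
1. 29.]
scene orange 418 [440.7679 182.7249] xyz [0.529  0.1798 0.1   ] 47.7 [14. 42.]
scene orange 1335 [266.5985 223.1401] xyz [ 0.3944 -0.1071  0.1   ] 81.9 [48. 41.]
scene orange 187 [273.0749 272.8182] xyz [ 0.4776 -0.1601  0.1   ] 81.9 [14. 35.]
scene orange 850 [413.8741 469.8635] xyz [ 0.8348 -0.2099  0.1   ] 0.0 [56. 27.]
[[0.7099 0.3047 0.065 ]
 [0.7168 0.0495 0.065 ]
 [0.4419 0.0431 0.065 ]
 [0.4411 0.2945 0.065 ]]
cyltop [ 0.6516 -0.1032  0.25  ]
cylfoot [ 0.6536 -0.1027  0.    ]
flasktop [ 0.541  -0.2224  0.124 ]
flaskfoot [ 0.5362 -0.2175  0.01  ]
beaker [ 0.5448 -0.1197  0.09  ]
ambercap [ 0.4092 -0.1223  0.22  ]
bluecap [ 0.4309 -0.3382  0.142 ]
base [ 0.0192 -0.0046  0.05  ]
```

View pics/caps.png

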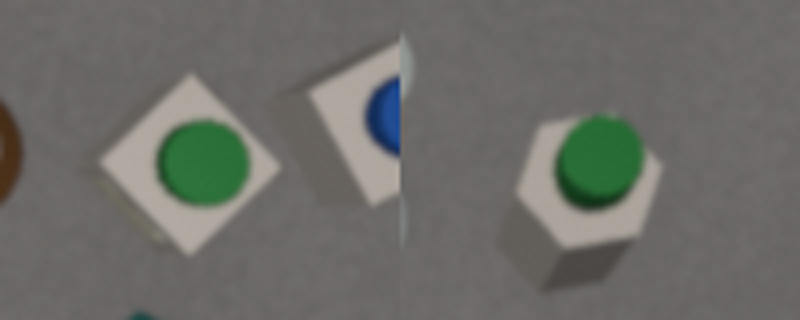

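The crop confirms the choice: a white square body under a green cap at crop (205,163), turned about 45°, and a white hexagonal body under a green cap at crop (600,158). The blue-capped bottle is next to the square one. Next I refine the angles.

```bash
cat >> h.py <<'E'
def to(p,yaw_deg,cmd=None):
    """fractions for world TCP target p, tool y axis at yaw_deg (world), tool down"""
    from scipy.spatial.transform import Rotation as Q
    o=r.get_obs(); R=Q.from_rotvec(o["orientation"])
    y=np.radians(yaw_deg); ty=np.array([np.cos(y),np.sin(y),0]); tz=np.array([0,0,-1.])
    G=Q.from_matrix(np.c_[np.cross(ty,tz),ty,tz])
    return np.r_[R.inv().apply(np.array(p)-o["tcp_pos"])/.15,(R.inv()*G).as_rotvec()/np.pi].round(4)
E
python3 - <<'E'
from h import *
np.set_printoptions(precision=4,suppress=True)
T,S=load("top0"),load("scene0")
def edges(P):
    P=np.array(P)[:,:2]; d=np.roll(P,-1,0)-P
    return np.degrees(np.arctan2(d[:,1],d[:,0])),np.linalg.norm(d,axis=1)
sq=[onz(T,(358+u/4-.4,236+v/4-.4),.1) for u,v in[(192,75),(283,165),(190,255),(100,163)]]
print("sq",np.mean(sq,0),edges(sq))
hx=[onz(T,(350+u/4-.4,109+v/4-.4),.1) for u,v in[(140,125),(117,192),(165,248),(240,235),(263,165)]]
print("hex",(hx[1]+hx[4])/2,edges(hx))
for c in(T,S):
  for a,ce,m in blobs(c,103,125):
    p=onz(c,ce,.107)
    if abs(p[1]-.17)<.02:
        uv=np.argwhere(m)[:,::-1]; P=np.array([onz(c,u,.107) for u in uv])[:,:2]
        rc=cv2.minAreaRect(P.astype(np.float32)*1000); f=cv2.fitLine(P.astype(np.float32),cv2.DIST_HUBER,0,.001,.001).ravel()
        print("jaw",rc,np.degrees(np.arctan2(f[1],f[0])),f[2:], P.min(0),P.max(0))
  for a,ce,m in blobs(c,4,14):
    p=onz(c,ce,.1)
    if p[1]>.1:
        P=np.array([onz(c,u,.124)[:2] for u in np.argwhere(m)[:,::-1]]);print("handle",P.min(0),P.max(0),P.mean(0))
print("blue",onz(T,(461.76,264.4),.135))
E
```

```text
sq [ 0.4075 -0.2407  0.1   ] (array([-134.031 ,  134.6519,   45.32  ,  -45.4199]), array([0.0615, 0.0631, 0.0616, 0.0624]))
hex [ 0.6528 -0.2233  0.1   ] (array([ 162.0876, -139.291 ,  -78.7789,  -17.5569,   72.5991]), array([0.0364, 0.037 , 0.0379, 0.0377, 0.0645]))
jaw ((664.3102416992188, 176.89707946777344), (30.669918060302734, 189.9534912109375), 1.1816028356552124) -88.919014 [0.6589 0.1743] [0.6473 0.0816] [0.6815 0.2719]
jaw ((600.3328247070312, 174.87814331054688), (16.14668846130371, 190.6024627685547), 1.201348066329956) -88.69446 [0.6014 0.1734] [0.5906 0.0795] [0.6103 0.2703]
handle [0.5174 0.1352] [0.5319 0.2031] [0.5242 0.1689]
jaw ((611.938720703125, 171.51519775390625), (20.482601165771484, 210.6822967529297), 1.6267908811569214) -87.218796 [0.6126 0.1621] [0.5991 0.0664] [0.6249 0.2767]
jaw ((677.3605346679688, 172.37918090820312), (33.87007522583008, 212.14918518066406), 1.8066108226776123) -87.78233 [0.673  0.1679] [0.6572 0.0663] [0.6962 0.278 ]
handle [0.5243 0.1175] [0.5545 0.2076] [0.5395 0.1621]
blue [ 0.432  -0.3392  0.135 ]
```

```bash
python3 -c "
from h import *
print(to((.35,-.49,.33),1.2))"
```

```text
[ 9.715e-01 -6.024e-01 -5.896e-01 -5.000e-04 -3.000e-04 -3.870e-01]
```

Call:
{"method": "send_rows", "body": {"deltas": [[1,0.97,-0.6,-0.59,0,0,-0.387],[1,0.97,-0.6,-0.59,0,0,-0.387],[1,0.97,-0.6,-0.59,0,0,-0.387],[1,0.97,-0.6,-0.59,0,0,-0.387],[1,0.97,-0.6,-0.59,0,0,-0.387],[1,0.97,-0.6,-0.59,0,0,-0.387],[1,0.97,-0.6,-0.59,0,0,-0.387],[1,0.97,-0.6,-0.59,0,0,-0.387],[1,0.97,-0.6,-0.59,0,0,-0.387],[1,0.97,-0.6,-0.59,0,0,-0.387],[1,0.97,-0.6,-0.59,0,0,-0.387]]}}

```text
clock: 1.02
tcp_pos: [0.3498, -0.4906, 0.3303]
orientation: [-2.194, -2.247, -0.0]
contact_force: [0.5, -0.6, 0.0]
grip_width: 0.0853
```

Call:
{"method": "send_rows", "body": {"deltas": [[1,0.97,0.73,0,0,0,0],[1,0.97,0.73,0,0,0,0],[1,0.97,0.73,0,0,0,0],[1,0.97,0.73,0,0,0,0],[1,0.97,0.73,0,0,0,0]]}}

```text
clock: 1.43
tcp_pos: [0.4604, -0.3364, 0.3309]
orientation: [-2.193, -2.249, -0.005]
contact_force: [1.1, 0.1, 0.6]
grip_width: 0.0855
```

Call:
{"method": "send_rows", "body": {"deltas": [[1,1,0.27,0,0,0,0],[1,1,0.27,0,0,0,0],[1,1,0.27,0,0,0,0],[1,1,0.27,0,0,0,0]]}}

```text
clock: 1.77
tcp_pos: [0.4944, -0.1882, 0.3308]
orientation: [-2.198, -2.243, -0.001]
contact_force: [0.3, -0.1, 0.4]
grip_width: 0.0857
```

Call:
{"method": "send_rows", "body": {"deltas": [[1,1,0,0,0,0,0],[1,1,0,0,0,0,0],[1,1,0,0,0,0,0],[1,1,0,0,0,0,0]]}}

```text
clock: 2.1
tcp_pos: [0.4901, -0.0373, 0.331]
orientation: [-2.196, -2.245, -0.001]
contact_force: [0.7, 0.4, -0.0]
grip_width: 0.0853
```

Call:
{"method": "send_rows", "body": {"deltas": [[1,1,0,0,0,0,0],[1,1,0,0,0,0,0],[1,1,0,0,0,0,0],[1,1,0,0,0,0,0],[1,1,0,0,0,0,0],[1,1,0,0,0,0,0]]}}

```text
clock: 2.6
tcp_pos: [0.4872, 0.1093, 0.3307]
orientation: [-2.197, -2.246, 0.0]
contact_force: [-0.1, -0.1, 1.1]
grip_width: 0.0856
```

```bash
python3 - <<'E'
from h import *
np.set_printoptions(precision=4,suppress=True)
c=grab("wrist");save("w1",c[0]);np.savez("w1",*c);print(-c[2].T@c[3],c[2][2],c[1][0])
o=r.get_obs();print(o["tcp_pos"],o["orientation"],o["clock"])
for h0,h1,z in((4,14,.124),(103,125,.107)):
  for a,ce,m in blobs(c,h0,h1,amin=300): print(h0,a,ce,onz(c,ce,z))
E
```

```text
[0.4865 0.1797 0.4627] [ 0.0062 -0.2798 -0.96  ] [355.7956   0.     324.6903]
[0.4875 0.1074 0.3305] [ 2.1997  2.2429 -0.0013] 2.65
4 626 [370.4201 142.4393] [0.5283 0.1784 0.124 ]
4 399 [239.1905 415.9048] [ 0.3947 -0.1284  0.124 ]
103 2773 [627.3815  86.8417] [0.7646 0.233  0.107 ]
103 2440 [450.157  124.9582] [0.6052 0.196  0.107 ]
103 4310 [509.0645 113.0132] [0.6593 0.2079 0.107 ]
```

View pics/w1.png

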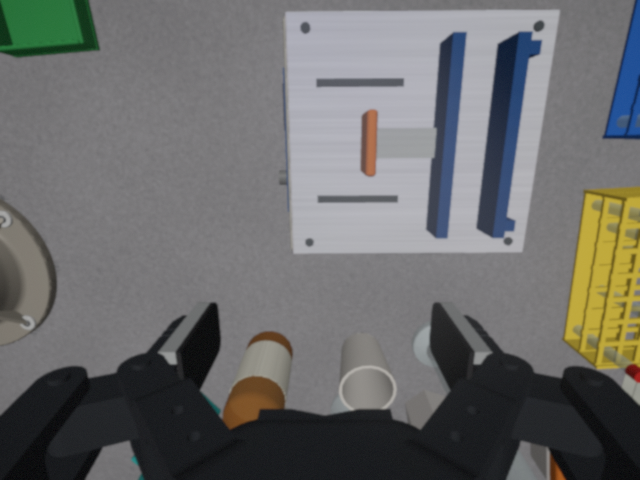

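Call:
{"method": "send_rows", "body": {"deltas": [[1,0.435,0.24,0,0,0,0],[1,0.435,0.24,0.5,0,0,0],[1,0.435,0.24,1,0,0,0],[1,0.435,0.24,1,0,0,0],[1,0.435,0.24,1,0,0,0],[1,0.435,0.24,1,0,0,0],[1,0.435,0.24,1,0,0,0]]}}

```text
clock: 3.23
tcp_pos: [0.5219, 0.1718, 0.1798]
orientation: [-2.2, -2.24, 0.005]
contact_force: [0.7, -0.2, 0.3]
grip_width: 0.0852
```

```bash
python3 - <<'E'
from h import *
np.set_printoptions(precision=4,suppress=True)
c=load("w1")
P=np.array([onz(c,u,.065) for u in[(286,11),(559,10),(522,252),(293,253)]]);print(P,P.mean(0))
print([np.degrees(np.arctan2(*(d[[1,0]]))) for d in(P[1]-P[0],P[2]-P[3],P[0]-P[3],P[1]-P[2])])
c=grab("top");b=[x for x in blobs(c,4,14) if 150<x[1][0]<240];print([(x[0],onz(c,x[1],.124)) for x in b])
print(to((.522,.173,.103),1.2),r.get_obs()["tcp_pos"])
E
```

```text
[[0.4459 0.2998 0.065 ]
 [0.7126 0.3067 0.065 ]
 [0.7205 0.0588 0.065 ]
 [0.4521 0.0515 0.065 ]] [0.5828 0.1792 0.065 ]
[np.float64(1.474361342050417), np.float64(1.5588621289077769), np.float64(91.44403959444634), np.float64(91.83368071593473)]
[(np.int32(212), array([0.524 , 0.1669, 0.124 ]))]
[ 0.0031 -0.0074  0.5249  0.0001  0.0001 -0.0009] [0.5231 0.1726 0.1817]
```

Call:
{"method": "send_rows", "body": {"deltas": [[1,0,0,0.3,0,0,0],[1,0,0,0.525,0,0,0],[1,0,0,0.525,0,0,0],[0,0,0,0.525,0,0,0],[0,0,0,0.525,0,0,0],[0,0,0,0.525,0,0,0],[0,0,0,0.525,0,0,0],[0,0,0,0.525,0,0,0],[0,0,0,0.525,0,0,0],[0,0,0,0.525,0,0,0],[0,0,0,0.525,0,0,0],[0,0,0,0.525,0,0,0],[0,0,0,0.525,0,0,0]], "squeeze": 30}}

```text
clock: 4.37
tcp_pos: [0.5238, 0.174, 0.1036]
orientation: [2.196, 2.243, 0.004]
contact_force: [2.1, -1.6, 7.8]
grip_width: 0.0098
```

Call:
{"method": "send_rows", "body": {"deltas": [[0,0,-0.05,0,0,0,0],[0,0,-0.09,0,0,0,0],[0,0,-0.13,0,0,0,0],[0,0,-0.16,0,0,0,0],[0,0,-0.16,0,0,0,0]]}}

```text
clock: 4.78
tcp_pos: [0.5019, 0.1734, 0.1036]
orientation: [2.196, 2.241, 0.011]
contact_force: [10.4, -0.3, -0.7]
grip_width: 0.0095
```

Call:
{"method": "send_rows", "body": {"deltas": [[0,0,-0.01,0,0,0,0],[0,0,-0.015,0,0,0,0],[0,0,-0.02,0,0,0,0],[0,0,-0.02,0,0,0,0]]}}

```text
clock: 5.12
tcp_pos: [0.5019, 0.1734, 0.1037]
orientation: [2.196, 2.239, 0.017]
contact_force: [19.3, 0.5, -10.0]
grip_width: 0.0097
```

Call:
{"method": "send_rows", "body": {"deltas": [[0,0,0.02,0,0,0,0],[1,0,0.02,0,0,0,0],[1,0,0.02,0,0,0,0],[1,0,0.02,0,0,0,0],[1,0,0.02,0,0,0,0],[1,0,0.02,0,0,0,0],[1,0,0.02,-0.4,0,0,0],[1,0,0.02,-0.8,0,0,0],[1,0,0.02,-1,0,0,0],[1,0,0.02,-1,0,0,0]]}}

```text
clock: 5.95
tcp_pos: [0.4989, 0.1743, 0.2561]
orientation: [2.196, 2.244, 0.006]
contact_force: [0.9, 0.2, -0.7]
grip_width: 0.0853
```

Call:
{"method": "send_rows", "body": {"deltas": [[1,-0.6,0.3,-0.5,0,0,0],[1,-0.6,0.3,-0.5,0,0,0],[1,-0.6,0.3,-0.5,0,0,0],[1,-0.6,0.3,-0.5,0,0,0],[1,-0.6,0.3,-0.5,0,0,0],[1,-0.6,0.3,-0.5,0,0,0]]}}

```text
clock: 6.45
tcp_pos: [0.5445, 0.0845, 0.3265]
orientation: [-2.197, -2.244, 0.001]
contact_force: [0.2, 0.7, -0.3]
grip_width: 0.0853
```

```bash
python3 - <<'E'
from h import *
np.set_printoptions(precision=4,suppress=True)
c=grab("wrist");save("w2",c[0]);np.savez("w2",*c);print(-c[2].T@c[3],c[2][2])
o=r.get_obs();print(o["tcp_pos"],o["orientation"],o["clock"])
E
```

```text
[0.5439 0.155  0.4585] [ 0.0053 -0.2797 -0.9601]
[0.5441 0.0852 0.3262] [-2.1954 -2.2453  0.0017] 6.5
```

View pics/w2.png

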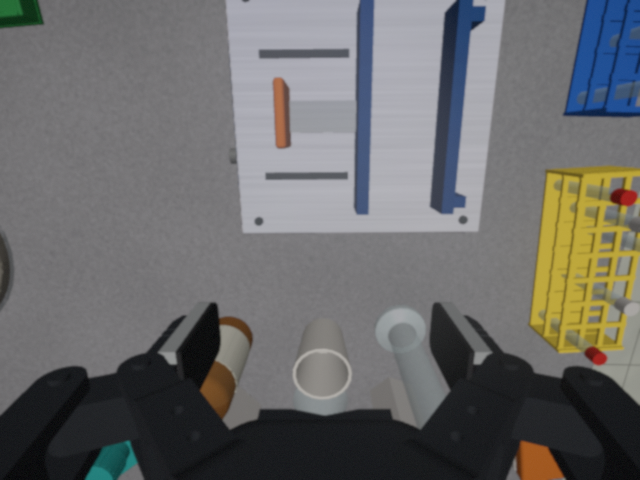

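The jaw is fully open: the channel lies between columns 370 and 432 near row 210.

```bash
python3 - <<'E'
from h import *
np.set_printoptions(precision=4,suppress=True)
c=load("w2"); h=hsv(c)
m=cv2.inRange(h,(100,100,30),(130,255,255))
g=c[0].astype(int)
for row in(40,80,120,160,190):
    x=np.flatnonzero(m[row,330:500])+330
    k=np.split(x,np.flatnonzero(np.diff(x)>2)+1)
    a,b=k[0],k[1]
    v=h[row,b[0]:b[-1]+1,2]
    e=b[0]+1+int(np.argmax(np.diff(v.astype(int)))) if len(v)>3 else -1
    print(row,a[0],a[-1],b[0],b[-1],e,"slide far top",onz(c,(a[-1]+.5,row),.107)[:2],"fix bottom",onz(c,(b[0]-.5,row),.065)[:2],"fix top edge",onz(c,(e-.5,row),.107)[:2], v[::3])
for u in((358,213),(368,213)):print("slide end",onz(c,u,.107))
print("plat corners", onz(c,(243,233),.065),onz(c,(480,232),.065), onz(c,(280,78),.124),onz(c,(282,147),.124))
E
```

```text
40 360 371 445 468 456 slide far top [0.5831 0.2405] fix bottom [0.6598 0.2522] fix top edge [0.6571 0.242 ] [ 61  60  60  62 108 114 114 113]
80 359 370 451 464 453 slide far top [0.5841 0.2081] fix bottom [0.6701 0.2162] fix top edge [0.6584 0.2097] [ 74 115 116 117 118]
120 359 369 449 460 450 slide far top [0.5851 0.1738] fix bottom [0.6726 0.1778] fix top edge [0.6598 0.1754] [101 120 121 121]
160 358 367 446 456 447 slide far top [0.5853 0.1373] fix bottom [0.6742 0.137 ] fix top edge [0.6613 0.139 ] [109 119 120 119]
190 358 366 444 453 445 slide far top [0.5859 0.1085] fix bottom [0.6758 0.1048] fix top edge [0.6627 0.1102] [112 117 116 118]
slide end [0.5786 0.0853 0.107 ]
slide end [0.5886 0.0855 0.107 ]
plat corners [0.4525 0.0509 0.065 ] [0.7229 0.058  0.065 ] [0.504  0.2054 0.124 ] [0.505 0.148 0.124]
```

Call:
{"method": "send_rows", "body": {"deltas": [[1,-0.97,-0.43,0,0,0,0],[1,-0.97,-0.43,0,0,0,0],[1,-0.97,-0.43,0,0,0,0],[1,-0.97,-0.43,0,0,0,0]]}}

```text
clock: 6.83
tcp_pos: [0.4815, -0.0636, 0.3258]
orientation: [-2.195, -2.245, 0.003]
contact_force: [0.9, -0.4, -0.3]
grip_width: 0.0854
```

Call:
{"method": "send_rows", "body": {"deltas": [[1,-0.93,-0.2,0,0,0,0],[1,-0.93,-0.2,0,0,0,0],[1,-0.93,-0.2,0,0,0,0],[1,-0.93,-0.2,0,0,0,0]]}}

```text
clock: 7.17
tcp_pos: [0.4542, -0.207, 0.3258]
orientation: [-2.202, -2.239, 0.004]
contact_force: [-0.2, 0.0, -0.6]
grip_width: 0.0851
```

Call:
{"method": "send_rows", "body": {"deltas": [[1,-0.87,-0.15,0,0,0,0],[1,-0.87,-0.15,0,0,0,0],[1,-0.87,-0.15,0,0,0,0],[1,-0.87,-0.15,0,0,0,0],[1,-0.87,-0.15,0,0,0,0],[1,-0.87,-0.15,0,0,0,0]]}}

```text
clock: 7.67
tcp_pos: [0.437, -0.3322, 0.3259]
orientation: [-2.195, -2.244, -0.001]
contact_force: [-0.9, 0.9, -0.4]
grip_width: 0.0852
```

```bash
python3 - <<'E'
from h import *
np.set_printoptions(precision=4,suppress=True)
c=grab("wrist");save("w3",c[0]);np.savez("w3",*c);print(-c[2].T@c[3],c[2][2])
o=r.get_obs();print(o["tcp_pos"],o["orientation"],o["clock"])
for a,ce,m in blobs(c,50,75): print(a,ce,onz(c,ce,.138))
E
```

```text
[ 0.4364 -0.262   0.458 ] [ 0.0051 -0.2779 -0.9606]
[ 0.4375 -0.3313  0.3262] [-2.1936 -2.2463 -0.001 ] 7.7167
2679 [580.5719  95.4737] [ 0.6488 -0.2209  0.138 ]
1682 [293.9411 110.5809] [ 0.4095 -0.2382  0.138 ]
```

View pics/w3.png

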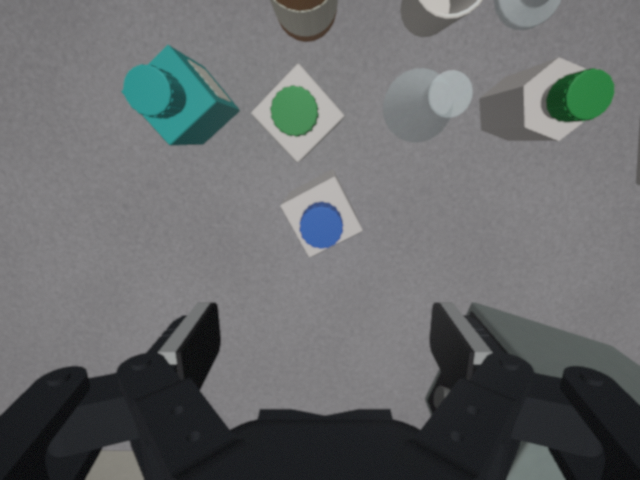

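The square bottle's cap is at (294,111) with its body corners at (298,64), (344,115), (298,161) and (252,111). The hex jar's cap is at (580,95), and the blue cap at (321,225).

```bash
python3 - <<'E'
from h import *
np.set_printoptions(precision=4,suppress=True)
c=load("w3")
P=np.array([onz(c,u,.1)[:2] for u in[(298,64),(344,115),(298,161),(252,111)]]);d=np.roll(P,-1,0)-P
print(P.mean(0),np.degrees(np.arctan2(d[:,1],d[:,0])),np.linalg.norm(d,axis=1))
# white tops by mask: hull edges
h=hsv(c);m=cv2.inRange(h,(0,0,150),(180,40,255))
n,l,st,ce=cv2.connectedComponentsWithStats(m)
for i in range(1,n):
    if 500<st[i,4]<6000 and st[i,1]<200:
        pts=np.argwhere(l==i)[:,::-1]
        W=np.array([onz(c,p,.1)[:2] for p in pts],np.float32)*1000
        rc=cv2.minAreaRect(W); hu=cv2.convexHull(W); ap=cv2.approxPolyDP(hu,7,True)[:,0]
        dd=np.roll(ap,-1,0)-ap
        print(st[i],rc,"\n",ap,np.degrees(np.arctan2(dd[:,1],dd[:,0])),np.linalg.norm(dd,axis=1))
print("sq",to((.4095,-.2385,.25),46.0))
E
```

```text
[ 0.4102 -0.238 ] [ -44.5197 -134.9937  133.9824   43.6018] [0.0613 0.0616 0.0628 0.06  ]
[419   0  63  18 570] ((542.9710693359375, -147.9817657470703), (54.26042556762695, 13.060526847839355), 1.2717268466949463) 
 [[ 569.9666 -141.6107]
 [ 515.7027 -142.0553]
 [ 538.1693 -154.6203]] [-179.5306  -29.2172   22.2514] [54.2657 25.7415 34.3558]
[ 524   58   60   83 2123] ((649.1427612304688, -221.50567626953125), (53.56257247924805, 73.06575775146484), 10.44272518157959) 
 [[ 679.84   -240.3052]
 [ 669.9373 -191.9255]
 [ 645.5587 -185.0181]
 [ 619.6052 -208.2489]
 [ 628.1133 -245.0978]
 [ 662.0875 -256.2681]] [ 101.5679  164.1804 -138.1684  -76.9987  -18.2002   41.9617] [49.3827 25.3384 34.8318 37.8184 35.7634 23.8739]
[ 251   64   93   98 2820] ((409.5245666503906, -238.02767944335938), (63.449703216552734, 63.31596755981445), 44.481075286865234) 
 [[ 452.8218 -239.1221]
 [ 410.9614 -195.2235]
 [ 365.6119 -238.4051]
 [ 409.2161 -281.7779]] [ 133.6385 -136.4027  -44.8476   44.3691] [60.658  62.6197 61.5022 60.9998]
[ 401   69   72   48 1977] ((542.83935546875, -209.68772888183594), (39.9500732421875, 64.72411346435547), 51.018882751464844) 
 [[ 571.4506 -223.1744]
 [ 557.8622 -197.7774]
 [ 505.1171 -204.8576]
 [ 545.6625 -236.1374]] [ 118.1485 -172.3547  -37.6494   26.6876] [28.8037 53.2182 51.209  28.8629]
[ 280  177   82   80 2152] ((433.9766845703125, -337.77496337890625), (63.83759307861328, 63.578651428222656), 28.914358139038086) 
 [[ 475.571  -350.02  ]
 [ 446.9836 -296.4353]
 [ 391.9922 -325.7785]
 [ 420.9485 -379.6073]] [ 118.0799 -151.9158  -61.7227   28.4431] [60.7335 62.3304 61.1229 62.1211]
sq [ 0.6223 -0.1712  0.5096 -0.     -0.0006 -0.248 ]
```

Call:
{"method": "send_rows", "body": {"deltas": [[1,0.622,-0.171,0,0,0,-0.24],[1,0.622,-0.171,0,0,0,-0.24],[1,0.622,-0.171,0,0,0,-0.24],[1,0.622,-0.171,0.1,0,0,-0.24],[1,0.622,-0.171,0.2,0,0,-0.24],[1,0.622,-0.171,0.35,0,0,-0.24],[1,0.622,-0.171,0.51,0,0,-0.24],[1,0.622,-0.171,0.51,0,0,-0.24],[1,0.622,-0.171,0.51,0,0,-0.24]]}}

```text
clock: 8.47
tcp_pos: [0.4089, -0.2389, 0.2501]
orientation: [-1.213, -2.895, -0.001]
contact_force: [0.2, -0.1, 1.1]
grip_width: 0.0852
```

```bash
python3 - <<'E'
from h import *
o=r.get_obs();print(to((.4095,-.2383,.118),44.6),o["tcp_pos"],o["contact_force"])
E
```

```text
[-2.200e-03  5.800e-03  8.805e-01 -1.000e-04 -8.000e-04 -4.000e-04] [ 0.40892933 -0.23888253  0.25007148] [ 0.17712963 -0.13701085  1.101179  ]
```

Call:
{"method": "send_rows", "body": {"deltas": [[1,0,0,0.2,0,0,0],[1,0,0,0.4,0,0,0],[1,0,0,0.6,0,0,0],[1,0,0,0.75,0,0,0],[1,0,0,0.88,0,0,0],[1,0,0,0.88,0,0,0],[0,0,0,0.88,0,0,0],[0,0,0,0.88,0,0,0],[0,0,0,0.88,0,0,0],[0,0,0,0.88,0,0,0],[0,0,0,0.88,0,0,0],[0,0,0,0.88,0,0,0],[0,0,0,0.88,0,0,0],[0,0,0,0.88,0,0,0]], "squeeze": 40}}

```text
clock: 9.63
tcp_pos: [0.4106, -0.2413, 0.1203]
orientation: [1.216, 2.893, -0.001]
contact_force: [-0.0, 0.4, 5.9]
grip_width: 0.0391
```

Call:
{"method": "send_rows", "body": {"deltas": [[0,0,0,-0.1,0,0,0],[0,0,0,-0.3,0,0,0],[0,0,0,-0.5,0,0,0],[0,0,0,-0.7,0,0,0],[0,0,0,-0.9,0,0,0],[0,0,0,-1,0,0,0],[0,0,0,-1,0,0,0]]}}

```text
clock: 10.22
tcp_pos: [0.4111, -0.2417, 0.2727]
orientation: [1.215, 2.889, -0.002]
contact_force: [0.9, 0.1, -2.1]
grip_width: 0.0391
```

Call:
{"method": "send_rows", "body": {"deltas": [[0,0,0,-0.2,0,0,0],[0,0,0,-0.4,0,0,0],[0,0,0,-0.6,0,0,0],[0,0,0,-0.8,0,0,0],[0,0,0,-0.9,0,0,0],[0,0,0,-0.9,0,0,0]]}}

```text
clock: 10.72
tcp_pos: [0.4103, -0.2413, 0.4059]
orientation: [1.216, 2.892, -0.001]
contact_force: [0.6, 0.3, -2.5]
grip_width: 0.039
```

```bash
python3 - <<'E'
from h import *
o=r.get_obs();print(to((.46,-.12,.40),1.5),o["tcp_pos"],o["contact_force"],o["grip_width"])
E
```

```text
[0.3466 0.8025 0.0388 0.0009 0.0013 0.2382] [ 0.41030075 -0.2413354   0.40594659] [ 0.58393547  0.26937209 -2.46035767] 0.03902082358194722
```

Call:
{"method": "send_rows", "body": {"deltas": [[0,0.05,0.1,0,0,0,0.03],[0,0.1,0.25,0,0,0,0.06],[0,0.2,0.4,0,0,0,0.09],[0,0.25,0.55,0,0,0,0.12],[0,0.3,0.7,0,0,0,0.15],[0,0.34,0.8,0,0,0,0.18],[0,0.34,0.8,0,0,0,0.21],[0,0.34,0.8,0,0,0,0.225],[0,0.34,0.8,0,0,0,0.237],[0,0.34,0.8,0,0,0,0.237]]}}

```text
clock: 11.55
tcp_pos: [0.4583, -0.1204, 0.4009]
orientation: [-2.186, -2.251, 0.003]
contact_force: [0.6, 0.2, -3.7]
grip_width: 0.0389
```

Call:
{"method": "send_rows", "body": {"deltas": [[0,0.1,0.05,0,0,0,0],[0,0.25,0.12,0,0,0,0],[0,0.45,0.22,0,0,0,0],[0,0.65,0.33,0,0,0,0],[0,0.85,0.42,0,0,0,0],[0,0.95,0.47,0,0,0,0]]}}

```text
clock: 12.05
tcp_pos: [0.5255, 0.0283, 0.4018]
orientation: [-2.179, -2.259, -0.001]
contact_force: [-1.2, 0.1, -2.6]
grip_width: 0.039
```

Call:
{"method": "send_rows", "body": {"deltas": [[0,0.2,0.1,0,0,0,0],[0,0.4,0.2,0,0,0,0],[0,0.6,0.3,0,0,0,0],[0,0.75,0.35,0,0,0,0],[0,0.85,0.4,0,0,0,0],[0,0.9,0.4,0,0,0,0],[0,0.9,0.4,0,0,0,0]]}}

```text
clock: 12.63
tcp_pos: [0.5804, 0.1628, 0.4017]
orientation: [-2.181, -2.258, 0.003]
contact_force: [-0.6, -0.2, -3.0]
grip_width: 0.0389
```

```bash
python3 - <<'E'
from h import *
o=r.get_obs();print(to((.6214,.220,.29),1.5),o["tcp_pos"],o["contact_force"],o["grip_width"])
E
```

```text
[ 3.714e-01  2.886e-01  7.438e-01 -1.000e-03 -2.000e-04  2.700e-03] [0.58040026 0.16275641 0.40165632] [-0.62059089 -0.18578847 -3.01276936] 0.03890687619963479
```

Call:
{"method": "send_rows", "body": {"deltas": [[0,0.15,0.15,0,0,0,0],[0,0.3,0.25,0,0,0,0],[0,0.371,0.289,0.15,0,0,0.003],[0,0.371,0.289,0.3,0,0,0.003],[0,0.371,0.289,0.5,0,0,0.003],[0,0.371,0.289,0.65,0,0,0.003],[0,0.371,0.289,0.744,0,0,0.003],[0,0.371,0.289,0.744,0,0,0.003],[0,0.371,0.289,0.744,0,0,0.003]]}}

```text
clock: 13.38
tcp_pos: [0.6228, 0.2157, 0.2911]
orientation: [-2.2, -2.243, 0.004]
contact_force: [0.2, -0.1, -2.3]
grip_width: 0.039
```

```bash
python3 - <<'E'
from h import *
np.set_printoptions(precision=4,suppress=True)
o=r.get_obs();print(to((.6214,.220,.187),1.5),o["tcp_pos"],o["contact_force"],o["grip_width"])
c=grab("wrist");d=grab("scene");np.savez("w4",*c);np.savez("s4",*d)
a=c[0];b=d[0][100:340,320:640]
save("w4",np.hstack([cv2.resize(a,(400,300)),cv2.resize(b,(400,300),interpolation=cv2.INTER_CUBIC)]))
E
```

```text
[ 0.0297 -0.0072  0.6939 -0.0006  0.0005 -0.0021] [0.6228 0.2157 0.2911] [ 0.1889 -0.0739 -2.2939] 0.039011053902192
```

View pics/w4.png

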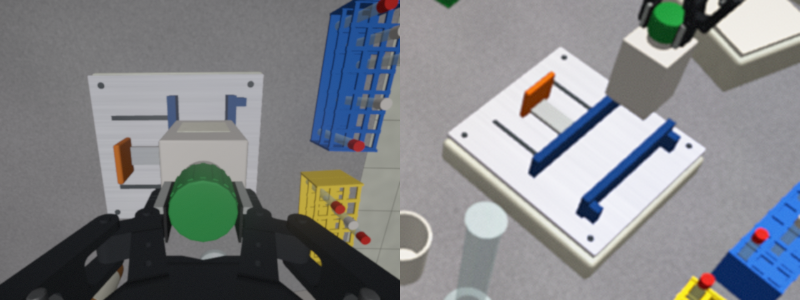

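The left half (wrist view) shows the square bottle hanging centred between the jaws at columns 178 and 226, cap at column 203. The right half (scene view) shows it upright. I descend.

Call:
{"method": "send_rows", "body": {"deltas": [[0,0.03,-0.007,0.1,0,0,-0.002],[0,0.03,-0.007,0.2,0,0,-0.002],[0,0.03,-0.007,0.3,0,0,-0.002],[0,0.03,-0.007,0.37,0,0,-0.002],[0,0.03,-0.007,0.43,0,0,-0.002],[0,0.03,-0.007,0.48,0,0,-0.002]]}}

```text
clock: 13.98
tcp_pos: [0.6223, 0.2221, 0.2201]
orientation: [2.191, 2.251, 0.001]
contact_force: [-0.1, 0.0, -2.4]
grip_width: 0.0391
```

Call:
{"method": "send_rows", "body": {"deltas": [[0,0,0,0.04,0,0,0],[0,0,0,0.08,0,0,0],[0,0,0,0.12,0,0,0],[0,0,0,0.15,0,0,0],[0,0,0,0.18,0,0,0],[0,0,0,0.18,0,0,0]]}}

```text
clock: 14.48
tcp_pos: [0.6215, 0.2219, 0.1919]
orientation: [-2.191, -2.251, 0.002]
contact_force: [-0.8, -0.2, -3.2]
grip_width: 0.0391
```

```bash
python3 - <<'E'
from h import *
o=r.get_obs();print(to((.6214,.220,.187),1.5),o["tcp_pos"],o["contact_force"],o["moment"])
E
```

```text
[-0.0127 -0.0012  0.033  -0.0004  0.0002  0.0003] [0.62152842 0.22190601 0.1919421 ] [-0.79131453 -0.18307829 -3.23317125] [-0.05012237  0.04045031  0.02969943]
```

Call:
{"method": "send_rows", "body": {"deltas": [[0,0,0,0.015,0,0,0],[0,0,0,0.03,0,0,0],[0,0,0,0.043,0,0,0],[0,0,0,0.043,0,0,0]]}}

```text
clock: 14.82
tcp_pos: [0.6217, 0.2221, 0.1862]
orientation: [-2.191, -2.251, 0.001]
contact_force: [0.1, 0.7, -2.6]
grip_width: 0.0388
```

Call:
{"method": "send_rows", "body": {"deltas": [[0,0,0,0.008,0,0,0],[0,0,0,0.012,0,0,0],[0,0,0,0.012,0,0,0]]}}

```text
clock: 15.07
tcp_pos: [0.6221, 0.2225, 0.1854]
orientation: [2.191, 2.251, 0.001]
contact_force: [-0.6, 0.2, 1.6]
grip_width: 0.0392
```

Call:
{"method": "send_rows", "body": {"deltas": [[0.6,0,0,0,0,0,0],[0.8,0,0,0,0,0,0],[1,0,0,0,0,0,0],[1,0,0,0,0,0,0],[1,0,0,0,0,0,0],[1,0,0,0,0,0,0],[1,0,0,-0.2,0,0,0],[1,0,0,-0.5,0,0,0],[1,0,0,-0.8,0,0,0],[1,0,0,-1,0,0,0],[1,0,0,-1,0,0,0]]}}

```text
clock: 15.98
tcp_pos: [0.6243, 0.2246, 0.3439]
orientation: [2.188, 2.248, 0.019]
contact_force: [0.1, 0.6, 1.7]
grip_width: 0.0857
```

Call:
{"method": "send_rows", "body": {"deltas": [[1,-0.5,0,0,0,0,0],[1,-1,0,0,0,0,0],[1,-1,0,0,0,0,0],[1,-1,0,0,0,0,0],[1,-1,0,0,0,0,0],[1,-1,0,0,0,0,0]]}}

```text
clock: 16.48
tcp_pos: [0.6262, 0.0697, 0.3344]
orientation: [2.196, 2.246, -0.001]
contact_force: [1.0, 0.7, 0.5]
grip_width: 0.085
```

```bash
python3 - <<'E'
from h import *
np.set_printoptions(precision=4,suppress=True)
o=r.get_obs();print(o["tcp_pos"],o["clock"])
c=grab("wrist");np.savez("w5",*c);save("w5",c[0])
for a,ce,m in blobs(c,50,75): print(a,ce,onz(c,ce,.204))
E
```

```text
[0.6262 0.0697 0.3344] 16.4833
1671 [325.4219  14.3405] [0.624  0.2179 0.204 ]
```

View pics/w5.png

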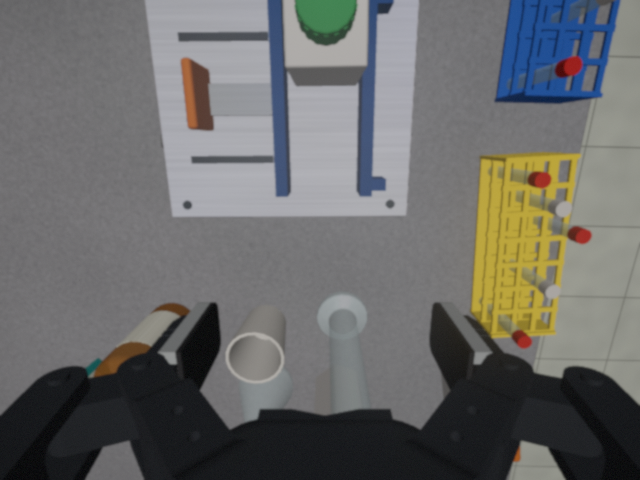

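The wrist view shows the square bottle standing between the jaws, cap at (326,14) and near top edge parallel at row 67. The space for the jar, columns 290–360, is free. Next is the hex jar.

Call:
{"method": "send_rows", "body": {"deltas": [[1,-0.97,0.08,0,0,0,0],[1,-0.97,0.08,0,0,0,0],[1,-0.97,0.08,0,0,0,0],[1,-0.97,0.08,0,0,0,0],[1,-0.97,0.08,0,0,0,0]]}}

```text
clock: 16.95
tcp_pos: [0.6424, -0.0787, 0.3338]
orientation: [2.198, 2.243, -0.003]
contact_force: [-0.4, -0.6, -0.4]
grip_width: 0.0855
```

Call:
{"method": "send_rows", "body": {"deltas": [[1,-0.97,0.1,0,0,0,-0.057],[1,-0.97,0.1,0,0,0,-0.057],[1,-0.97,0.1,0,0,0,-0.057],[1,-0.97,0.1,0,0,0,-0.057],[1,-0.97,0.1,0,0,0,-0.057],[1,-0.97,0.1,0,0,0,-0.057]]}}

```text
clock: 17.45
tcp_pos: [0.6613, -0.2171, 0.3341]
orientation: [-1.98, -2.437, -0.002]
contact_force: [-0.6, 1.5, 0.5]
grip_width: 0.0854
```

```bash
python3 - <<'E'
from h import *
np.set_printoptions(precision=4,suppress=True)
print(to((.650,-.2215,.25),11.8),r.get_obs()["tcp_pos"])
S,T=grab("scene"),grab("top")
for n,c in(("scene",S),("top",T)):
  for a,ce,m in blobs(c,50,75): print(n,a,ce,onz(c,ce,.138))
E
```

```text
[-0.0144 -0.08    0.5608  0.0001 -0.0005  0.0001] [ 0.6613 -0.2171  0.3341]
scene 625 [515.76   164.6736] [0.604  0.2791 0.138 ]
scene 727 [318.1224 367.8391] [ 0.6565 -0.2213  0.138 ]
top 452 [155.9248 149.6018] [0.6389 0.2452 0.138 ]
top 353 [399.4051 148.9093] [ 0.6499 -0.2214  0.138 ]
top 5545 [ 99.7839 390.7591] [0.187  0.3211 0.138 ]
```

Call:
{"method": "send_rows", "body": {"deltas": [[1,-0.014,-0.078,0.2,0,0,0],[1,-0.014,-0.078,0.4,0,0,0],[1,-0.014,-0.078,0.56,0,0,0],[1,-0.014,-0.078,0.56,0,0,0],[1,-0.014,-0.078,0.56,0,0,0]]}}

```text
clock: 17.97
tcp_pos: [0.6496, -0.2199, 0.2504]
orientation: [-1.976, -2.44, 0.0]
contact_force: [0.0, -0.1, -0.6]
grip_width: 0.0851
```

Call:
{"method": "send_rows", "body": {"deltas": [[1,0,0,0.2,0,0,0],[1,0,0,0.4,0,0,0],[1,0,0,0.6,0,0,0],[1,0,0,0.75,0,0,0],[1,0,0,0.88,0,0,0],[1,0,0,0.88,0,0,0],[0,0,0,0.88,0,0,0],[0,0,0,0.88,0,0,0],[0,0,0,0.88,0,0,0],[0,0,0,0.88,0,0,0],[0,0,0,0.88,0,0,0],[0,0,0,0.88,0,0,0],[0,0,0,0.88,0,0,0],[0,0,0,0.88,0,0,0]]}}

```text
clock: 19.13
tcp_pos: [0.6515, -0.2224, 0.1212]
orientation: [1.979, 2.435, 0.003]
contact_force: [1.0, -0.1, 6.4]
grip_width: 0.0392
```

Gripped (39 mm). I lift, then carry it over everything.

Call:
{"method": "send_rows", "body": {"deltas": [[0,0,0,-0.1,0,0,0],[0,0,0,-0.3,0,0,0],[0,0,0,-0.5,0,0,0],[0,0,0,-0.7,0,0,0],[0,0,0,-0.9,0,0,0],[0,0,0,-1,0,0,0],[0,0,0,-1,0,0,0]]}}

```text
clock: 19.72
tcp_pos: [0.6516, -0.2224, 0.2745]
orientation: [1.977, 2.433, 0.005]
contact_force: [0.7, 0.0, -1.2]
grip_width: 0.0387
```

Call:
{"method": "send_rows", "body": {"deltas": [[0,0,0,-0.2,0,0,0],[0,0,0,-0.4,0,0,0],[0,0,0,-0.6,0,0,0],[0,0,0,-0.8,0,0,0],[0,0,0,-0.95,0,0,0],[0,0,0,-0.95,0,0,0]]}}

```text
clock: 20.22
tcp_pos: [0.6509, -0.2221, 0.4163]
orientation: [1.977, 2.433, 0.005]
contact_force: [0.3, -0.1, -1.5]
grip_width: 0.0391
```

```bash
python3 - <<'E'
from h import *
o=r.get_obs();print(to((.64,-.09,.41),1.5),o["tcp_pos"],o["contact_force"],o["grip_width"])
E
```

```text
[8.771e-01 1.087e-01 4.010e-02 2.000e-03 7.000e-04 5.720e-02] [ 0.65090473 -0.22210515  0.41627692] [ 0.2631613  -0.06388891 -1.4885781 ] 0.039134847716055264
```

Call:
{"method": "send_rows", "body": {"deltas": [[0,0.1,0.01,0,0,0,0.01],[0,0.25,0.03,0,0,0,0.02],[0,0.45,0.05,0,0,0,0.03],[0,0.65,0.08,0,0,0,0.04],[0,0.8,0.1,0,0,0,0.05],[0,0.877,0.109,0,0,0,0.057],[0,0.877,0.109,0,0,0,0.057]]}}

```text
clock: 20.8
tcp_pos: [0.6378, -0.0859, 0.41]
orientation: [-2.183, -2.255, 0.001]
contact_force: [0.5, 0.2, -2.0]
grip_width: 0.0386
```

Call:
{"method": "send_rows", "body": {"deltas": [[0,0.1,0,0,0,0,0],[0,0.25,0,0,0,0,0],[0,0.45,0,0,0,0,0],[0,0.65,-0.02,0,0,0,0],[0,0.8,-0.05,0,0,0,0],[0,0.87,-0.05,0,0,0,0],[0,0.87,-0.05,0,0,0,0]]}}

```text
clock: 21.38
tcp_pos: [0.6273, 0.0425, 0.4109]
orientation: [-2.186, -2.255, -0.0]
contact_force: [0.4, 0.0, -1.4]
grip_width: 0.0392
```

```bash
python3 - <<'E'
from h import *
o=r.get_obs();print(to((.6235,.137,.29),1.5),o["tcp_pos"],o["contact_force"],o["grip_width"])
E
```

```text
[ 6.297e-01 -5.100e-03  8.063e-01 -2.000e-04 -3.000e-04  1.600e-03] [0.62729637 0.0425247  0.41086299] [ 0.39117276  0.00920815 -1.39831662] 0.03920130886592136
```

Call:
{"method": "send_rows", "body": {"deltas": [[0,0.15,-0.005,0,0,0,0],[0,0.35,-0.005,0,0,0,0],[0,0.5,-0.005,0,0,0,0.002],[0,0.6,-0.005,0,0,0,0.002],[0,0.63,-0.005,0.15,0,0,0.002],[0,0.63,-0.005,0.35,0,0,0.002],[0,0.63,-0.005,0.55,0,0,0.002],[0,0.63,-0.005,0.7,0,0,0.002],[0,0.63,-0.005,0.8,0,0,0.002],[0,0.63,-0.005,0.8,0,0,0.002],[0,0.63,-0.005,0.8,0,0,0.002]]}}

```text
clock: 22.3
tcp_pos: [0.6251, 0.1318, 0.2903]
orientation: [-2.201, -2.241, 0.003]
contact_force: [0.2, 0.2, -0.9]
grip_width: 0.0395
```

```bash
python3 - <<'E'
from h import *
np.set_printoptions(precision=4,suppress=True)
o=r.get_obs();print(to((.6235,.137,.192),1.5),o["tcp_pos"],o["contact_force"],o["grip_width"])
c=grab("wrist");d=grab("scene");np.savez("w6",*c);np.savez("s6",*d)
a=c[0];b=d[0][100:340,320:640]
save("w6",np.hstack([cv2.resize(a,(400,300)),cv2.resize(b,(400,300),interpolation=cv2.INTER_CUBIC)]))
E
```

```text
[ 0.0354 -0.0089  0.6552 -0.0006  0.0004 -0.0026] [0.6251 0.1318 0.2903] [ 0.236   0.2105 -0.9328] 0.03945990287665892
```

View pics/w6.png

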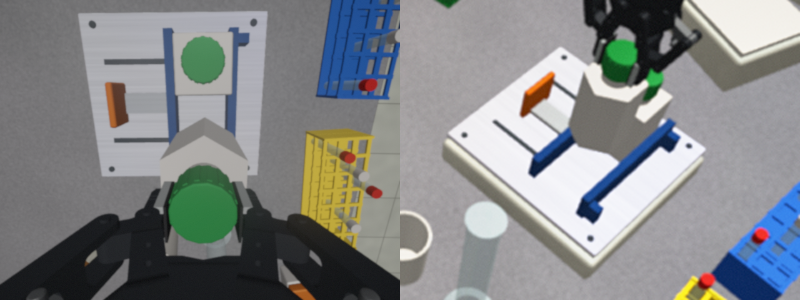

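The left half shows the jar's corner (205,118) pointing along the channel, its flats beside the jaws, and the square bottle standing square at (203,60). I descend.

Call:
{"method": "send_rows", "body": {"deltas": [[0,0.02,-0.008,0.1,0,0,-0.002],[0,0.02,-0.008,0.2,0,0,-0.002],[0,0.02,-0.008,0.3,0,0,-0.002],[0,0.02,-0.008,0.37,0,0,-0.002],[0,0.02,-0.008,0.43,0,0,-0.002],[0,0.02,-0.008,0.48,0,0,-0.002]]}}

```text
clock: 22.9
tcp_pos: [0.6238, 0.1372, 0.2193]
orientation: [2.191, 2.25, 0.001]
contact_force: [-0.6, 0.4, -1.9]
grip_width: 0.0391
```

Call:
{"method": "send_rows", "body": {"deltas": [[0,0,0,0.04,0,0,0],[0,0,0,0.08,0,0,0],[0,0,0,0.12,0,0,0],[0,0,0,0.15,0,0,0],[0,0,0,0.18,0,0,0],[0,0,0,0.18,0,0,0]]}}

```text
clock: 23.4
tcp_pos: [0.6229, 0.1372, 0.1912]
orientation: [-2.191, -2.251, 0.002]
contact_force: [-0.9, 0.5, -1.6]
grip_width: 0.0392
```

Call:
{"method": "send_rows", "body": {"deltas": [[0,0,0,0.012,0,0,0],[0,0,0,0.024,0,0,0],[0,0,0,0.034,0,0,0],[0,0,0,0.04,0,0,0],[0,0,0,0.04,0,0,0]]}}

```text
clock: 23.82
tcp_pos: [0.6233, 0.1374, 0.1862]
orientation: [2.191, 2.251, 0.0]
contact_force: [0.2, 0.5, -1.4]
grip_width: 0.0392
```

Call:
{"method": "send_rows", "body": {"deltas": [[0,0,0,0.005,0,0,0],[0,0,0,0.01,0,0,0],[0,0,0,0.01,0,0,0]]}}

```text
clock: 24.07
tcp_pos: [0.6237, 0.1377, 0.186]
orientation: [2.191, 2.251, 0.001]
contact_force: [-1.2, -0.3, 5.7]
grip_width: 0.0388
```

Call:
{"method": "send_rows", "body": {"deltas": [[0.6,0,0,0,0,0,0],[0.8,0,0,0,0,0,0],[1,0,0,0,0,0,0],[1,0,0,0,0,0,0],[1,0,0,0,0,0,0],[1,0,0,0,0,0,0],[1,0,0,-0.2,0,0,0],[1,0,0,-0.5,0,0,0],[1,0,0,-0.8,0,0,0],[1,0,0,-1,0,0,0],[1,0,0,-1,0,0,0]]}}

```text
clock: 24.98
tcp_pos: [0.6261, 0.1395, 0.3435]
orientation: [2.187, 2.247, 0.018]
contact_force: [0.7, 1.1, 1.0]
grip_width: 0.0852
```

Call:
{"method": "send_rows", "body": {"deltas": [[1,0,-0.3,0,0,0,0],[1,0.1,-0.55,0,0,0,0],[1,0.25,-0.83,0,0,0,0],[1,0.25,-0.83,0,0,0,0],[1,0.25,-0.83,0,0,0,0],[1,0.25,-0.83,0,0,0,0]]}}

```text
clock: 25.48
tcp_pos: [0.4979, 0.1715, 0.335]
orientation: [2.189, 2.251, 0.001]
contact_force: [0.3, -0.9, -0.5]
grip_width: 0.0855
```

```bash
python3 - <<'E'
from h import *
np.set_printoptions(precision=4,suppress=True)
o=r.get_obs();print(to((.497,.175,.19),1.5),o["tcp_pos"])
c=grab("top");np.savez("t7",*c);d=grab("scene")
save("t7",np.hstack([cv2.resize(c[0][100:280,120:360],(400,300)),cv2.resize(d[0][100:340,320:640],(400,300))]))
E
```

```text
[ 0.0244 -0.0063  0.9665  0.0004  0.0002  0.0005] [0.4979 0.1715 0.335 ]
```

View pics/t7.png

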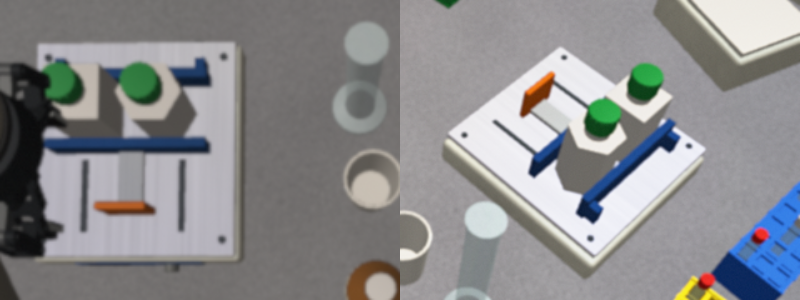

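Both containers stand upright between the jaws: the hex jar's cap is at (140,83) and the square bottle's at (62,83) in the left half. Now I pinch the handle.

Call:
{"method": "send_rows", "body": {"deltas": [[1,0.024,0,0.25,0,0,0],[1,0.024,0,0.5,0,0,0],[1,0.024,0,0.75,0,0,0],[1,0.024,0,1,0,0,0],[1,0.024,0,1,0,0,0],[1,0.024,0,1,0,0,0]]}}

```text
clock: 26.08
tcp_pos: [0.4974, 0.1743, 0.1834]
orientation: [-2.19, -2.248, 0.006]
contact_force: [0.1, 0.4, 0.2]
grip_width: 0.0856
```

Call:
{"method": "send_rows", "body": {"deltas": [[1,0,0,0.2,0,0,0],[1,0,0,0.4,0,0,0],[1,0,0,0.54,0,0,0],[1,0,0,0.54,0,0,0],[0,0,0,0.54,0,0,0],[0,0,0,0.54,0,0,0],[0,0,0,0.54,0,0,0],[0,0,0,0.54,0,0,0],[0,0,0,0.54,0,0,0],[0,0,0,0.54,0,0,0],[0,0,0,0.54,0,0,0],[0,0,0,0.54,0,0,0],[0,0,0,0.54,0,0,0]], "squeeze": 30}}

```text
clock: 27.17
tcp_pos: [0.5018, 0.1753, 0.105]
orientation: [2.19, 2.247, 0.01]
contact_force: [11.7, 0.4, -2.1]
grip_width: 0.0092
```

Call:
{"method": "send_rows", "body": {"deltas": [[0,0,0.015,0,0,0,0],[0,0,0.03,0,0,0,0],[0,0,0.04,0,0,0,0],[0,0,0.05,0,0,0,0],[0,0,0.06,0,0,0,0],[0,0,0.07,0,0,0,0],[0,0,0.08,0,0,0,0],[0,0,0.08,0,0,0,0]]}}

```text
clock: 27.83
tcp_pos: [0.5094, 0.1755, 0.105]
orientation: [2.191, 2.251, -0.001]
contact_force: [-4.1, -2.3, 13.0]
grip_width: 0.0093
```

Call:
{"method": "send_rows", "body": {"deltas": [[0,0,0.005,0,0,0,0],[0,0,0.01,0,0,0,0],[0,0,0.015,0,0,0,0],[0,0,0.02,0,0,0,0],[0,0,0.02,0,0,0,0]]}}

```text
clock: 28.25
tcp_pos: [0.5109, 0.1755, 0.105]
orientation: [-2.19, -2.252, 0.005]
contact_force: [-9.8, -4.2, 18.2]
grip_width: 0.0089
```

Call:
{"method": "send_rows", "body": {"deltas": [[0,0,0.008,0,0,0,0],[0,0,0.016,0,0,0,0],[0,0,0.024,0,0,0,0],[0,0,0.03,0,0,0,0],[0,0,0.03,0,0,0,0],[0,0,0.03,0,0,0,0]]}}

```text
clock: 28.75
tcp_pos: [0.5109, 0.1755, 0.1049]
orientation: [-2.187, -2.251, 0.017]
contact_force: [-26.8, -6.2, 32.7]
grip_width: 0.0094
```

Call:
{"method": "send_rows", "body": {"deltas": [[0,0,-0.015,0,0,0,0],[0,0,-0.03,0,0,0,0],[0,0,-0.03,0,0,0,0],[0.3,0,-0.03,0,0,0,0],[0.5,0,-0.03,0,0,0,0],[0.7,0,-0.03,0,0,0,0],[0.7,0,-0.03,0,0,0,0],[0.7,0,-0.03,0,0,0,0],[0.7,0,-0.03,0,0,0,0],[0.7,0,-0.03,-0.2,0,0,0],[0.7,0,-0.03,-0.5,0,0,0],[0.7,0,-0.03,-0.8,0,0,0],[0.7,0,-0.03,-1,0,0,0],[0.7,0,-0.03,-1,0,0,0]]}}

```text
clock: 29.92
tcp_pos: [0.516, 0.178, 0.2612]
orientation: [2.187, 2.248, 0.017]
contact_force: [0.8, 1.2, 0.2]
grip_width: 0.06
```

Call:
{"method": "send_rows", "body": {"deltas": [[0.7,-0.3,0,-0.2,0,0,0],[0.7,-0.6,0,-0.4,0,0,0],[0.7,-0.8,0.3,-0.6,0,0,0],[0.7,-0.9,0.6,-0.6,0,0,0],[0.7,-0.9,0.8,-0.6,0,0,0],[0.7,-0.9,0.8,-0.6,0,0,0],[0.7,-0.9,0.8,-0.6,0,0,0]]}}

```text
clock: 30.5
tcp_pos: [0.6406, 0.0402, 0.3431]
orientation: [2.197, 2.244, 0.002]
contact_force: [-0.5, -0.8, -0.3]
grip_width: 0.0594
```

```bash
python3 - <<'E'
from h import *
np.set_printoptions(precision=4,suppress=True)
o=r.get_obs();print(o["tcp_pos"],o["contact_force"])
c=grab("wrist");np.savez("w8",*c);d=grab("scene")
save("w8",np.hstack([c[0][0:300,100:500],cv2.resize(d[0],(400,300))]))
for a,ce,m in blobs(c,50,75): print(a,ce,onz(c,ce,.204))
for a,ce,m in blobs(c,4,14): print("or",a,ce,onz(c,ce,.124))
S0,T0=load("scene0"),load("top0");T=grab("top")
for n,A,B in(("s",S0[0],d[0]),("t",T0[0],T[0])):
    x=cv2.absdiff(A,B).max(2)>40; k,l,st,ce=cv2.connectedComponentsWithStats(x.astype(np.uint8))
    print(n,[(st[i,:5].tolist()) for i in range(1,k) if st[i,4]>60])
E
```

```text
[0.6406 0.0402 0.3431] [-0.5387 -0.7882 -0.324 ]
2406 [308.7444  96.611 ] [0.6282 0.1399 0.204 ]
or 1338 [188.3288  57.926 ] [0.5172 0.1782 0.124 ]
or 130 [521.8462 147.9308] [0.8285 0.1075 0.124 ]
or 77 [557.9351 204.2987] [0.8741 0.0542 0.124 ]
or 293 [171.3891 293.0819] [ 0.4796 -0.0502  0.124 ]
or 102 [506.3725 307.8333] [ 0.8413 -0.06    0.124 ]
or 76 [ 93.7895 332.7632] [ 0.3891 -0.0998  0.124 ]
or 98 [143.1837 335.2449] [ 0.4434 -0.1018  0.124 ]
or 348 [ 93.7874 364.4914] [ 0.3826 -0.1406  0.124 ]
or 735 [477.3102 432.4844] [ 0.8334 -0.227   0.124 ]
s [[115, 0, 30, 50, 635], [172, 0, 50, 42, 1006], [419, 0, 128, 257, 16315], [542, 0, 19, 24, 160], [141, 24, 27, 16, 235], [186, 248, 45, 43, 1409], [187, 290, 46, 29, 998], [294, 351, 50, 48, 1597], [294, 380, 49, 40, 859]]
t [[211, 0, 182, 323, 7335], [123, 13, 17, 24, 245], [137, 37, 74, 51, 3084], [143, 125, 119, 129, 10398], [389, 138, 22, 23, 382], [380, 140, 35, 30, 341], [388, 170, 18, 11, 95], [248, 179, 59, 192, 1973], [208, 257, 36, 6, 92], [384, 256, 43, 43, 509], [329, 258, 30, 33, 417], [339, 264, 19, 18, 267], [397, 267, 23, 20, 360], [234, 320, 209, 160, 7629], [272, 415, 61, 36, 178], [261, 436, 61, 44, 2195]]
```

View pics/w8.png

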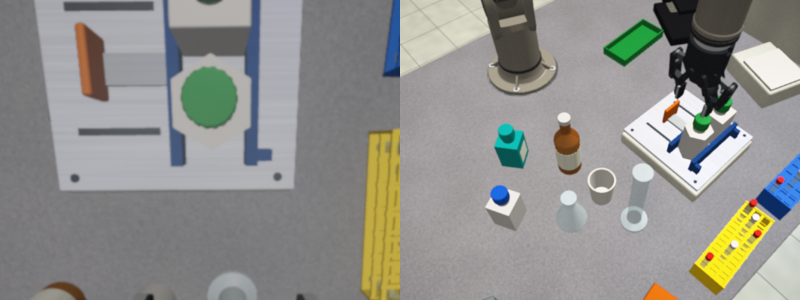

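The view shows both containers held between the jaws with their flats along the bars, and nothing else has changed in the scene view. The arm is clear, so I hand in.

```bash
python3 -c "
from bench import r
print(r.hand_in(), r.get_obs()['clock'])"
```

```text
the job is handed in; nothing more can be done
the job is handed in; nothing more can be done
```

The job is handed in. The square bottle and the hex jar are clamped upright side by side in the shaker, with the arm clear of everything. The last reading before hand-in was about 30.5 s of the 72 s allowed; no verdict is reported.

**What I did:** I pinched the orange handle and drew the jaw back to its stop. I carried each green-capped container by its cap over the other items, the square bottle to the far slot and the jar to the near slot. Then I pushed the jaw shut, let go and backed away.

**Last checks:**
- **Jaw:** It stopped moving at about 9.1 mm of travel, measured from the handle, with the push rising to 27 N. That matches the 9 mm expected for 64 mm parts.
- **Containers:** The final wrist view showed the hex jar's flats along the jaws. The square bottle was mostly out of that frame, but it had looked upright and square before I closed the jaw. Cap positions put both containers about 40 mm either side of the jaws' middle. I judged the angles by eye and did not measure them at the end.
- **Bystanders:** Comparing scene views from start to finish showed change only where the containers had been and around the arm and shaker. The final top view also differed at the amber bottle, but the scene view showed no change there, so I took it to be the arm in view or its shadow.

**Disagreement:** The first top-camera estimate of the shaker was about 5 mm off from the wrist camera and the handle-stop position. I used the latter two, and both containers went in without touching the jaws.

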